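Seat the long lid template on the marking jig

ROBOT

A 6-joint arm with a two-finger parallel gripper is mounted at the origin on the work surface. World frame = base frame: x ahead of the robot, y to its left, z up, the work surface at z = 0. Lengths are in m, angles in rad, forces in N, time in s.
With the tool pointing down it reaches from about 0.35 to 0.925 m from the base axis. Payload 6.4 kg.
Tool frame: the origin (TCP) lies between the finger pads; the fingertips stand 14 mm ahead of it and the grasp point (between the pads) lies 5 mm behind it (robot.tips_ahead is the distance from the TCP to the fingertips, in m); z points along the fingers, y is the direction in which the jaws open and shut (so a half turn about z gives the same grasp; the last joint's range is limited). The gripper opens to 94 mm and grips with 3 to 60 N. Pads are 16 mm wide; open, the fingers measure 119 mm over their backs; the gripper's body (75 mm by 177 mm) begins 78 mm behind the grasp point.
Start: joints at [-1.467, 0.245, 1.558, -0, 1.339, -0.174], TCP at [0.178, -0.625, 0.219] pointing down, gripper open.
Joint ranges: [-3.13, 3.13], [-1.02, 2.26], [0.13, 2.54], [-0.95, 4.09], [0.21, 2.88], [-2.74, 2.74]. Speed limits (rad/s): [2.57, 2.57, 3.14, 3.14, 3.14, 3.14].

INTERFACE

Orientations are given as a unit quaternion [x, y, z, w].
In Python, from cell import robot gives the robot as it stands. The module is installed in compiled form; this text tells all that it offers.
- The arm moves only by the tool play_rows, never from a script. Its argument "series" is a list of rows, each a list of 7 numbers: the shift along the world's x, y, z each as a share of 0.25 m, from -1 to 1, then the turn, a rotation vector about the world's x, y, z each as a share of pi/2 rad, from -1 to 1, then the opening, from -1 (shut) to 1 (fully open). A call has 1 to 20 rows; each row is the pose to reach, as a shift and turn from the pose measured when the call began; what a row does not reach only later rows make up. A row lasts 1/8 s, in which the tool goes at most 62.5 mm and 10.7 degrees, less where a joint would pass 70% of its speed; a pose out of reach is approached as far as the arm can. A call with a number of a shift or a turn outside -1 to 1 is refused whole. A call with a gripper value outside its range is refused whole. The fingers move at their own pace and stop on an object; "squeeze" is the grip in N (left out, the last holds). Time passes only in rows, so rows that repeat a pose let the fingers close. It gives the time, the measured TCP pose, the force and the opening at its end, in the units of the state.
- robot.get_state(): the state, without advancing time (a new reading comes with each control period).
- robot.snapshot(name): name is "scene" or "top"; returns a dict with "image" (420x560x3 uint8, blue, green, red), "range_z" (420x560 float32, m along the optical axis (not along the pixel's ray), 0 where there is no reading), "fx", "fy", "cx", "cy" (pixels), "pose" (4x4, takes a point from camera to world coordinates). Camera axes: x right, y down, z forward; pixel columns grow to the right and rows downward; lengths in m; the calibration is good to about 2 mm. A picture is of the moment at which its call begins.
- robot.hand_in(): hands the job in, once; it reports no verdict.
The state is a dict: "time_s": time; "q": joint angles; "qd": joint speeds; "tau": joint torques, N m; "tcp_pos": TCP position; "orientation": TCP orientation; "wrist_force": force on the tool from outside, world axes, zero at the start; "torque": the same for the moment, N m; "gripper_width": finger opening in m.
Only numpy, scipy, OpenCV 4.12 (cv2) and the standard library are available. Lean on these libraries where they do the work, as an engineer would, in place of code of your own. Each camera call takes 0.05 s, during which the arm holds its last target.

TASK

Pick up the long boxwood lid template by the grip bar on its top and set it over the two pins of the marking jig: keep it level and lower it, do not drop it, until it lies flat on the walnut lid blank with a pin through each hole, then let go. Leave the short template where it lies.

Things in the scene. Friction and masses are not known exactly. Their poses are not given: they have to be found in the camera images.
- long_template: Pale boxwood plate 200 x 80 x 12 mm, flat on the bench, two 24 mm round through holes on its long centre line 150 mm apart (x = -75, +75 mm). Grip bar on the middle of its top: 50 mm along x, 22 mm wide, 36 mm high, so 48 mm above the underside. Same after a half turn. About 0.2 kg. Origin: centre of underside; x along the length, z up. May lie left, right or in the middle.
- jig: Fixed aluminium plate 240 x 110 x 15 mm; on its middle a fixed walnut lid blank, a disc 104 mm across, its top 25 mm above the bench (the template's seat). Two dark steel pins 150 mm apart (x = -75, +75 mm): 14 mm thick up to 45 mm above the bench, tapering to 6 mm at the tips, 70 mm up. Origin: centre of underside, on the bench; x along the line of pins, z up. Left, right or middle.
- short_template: The short lid template, not wanted: a boxwood plate 140 x 80 mm, 12 mm thick, with the same grip bar but its two 24 mm holes only 84 mm apart. About 0.16 kg. Origin: centre of the underside; x along the length, z up.
Not all that is in view belongs to the job. Leave any pink look-alike of the long_template alone.

How it is judged:
On the way:
1. the long template is held level above the jig, over the pins' tips (z of long_template in the frame of jig above 0.062 m and horizontal distance between long_template and jig below 0.04 m and angle between long_template's own z axis and vertical below 0.26 rad), for 0.1 s.
At the end, for the whole second after the job is handed in: The long template rests still on the blank, a pin through each hole: underside within 6 mm of the blank's top, centre within 12 mm of the jig's, length within 10 degrees of the line of pins, tilt under 6 degrees. The short template is within 30 mm of its start (z of long_template in the frame of jig between 0.018 and 0.031 m and horizontal distance between long_template and jig below 0.012 m and angle between the x axis of long_template and the x axis of jig, either way round below 0.175 rad and angle between long_template's own z axis and vertical below 0.1 rad and linear speed of long_template below 0.02 m/s and distance of short_template from where it was at the start of the episode below 0.03 m); the robot touches nothing.
It fails at once if the long template is tipped more than 25 degrees (angle between long_template's own z axis and vertical above 0.436 rad).
It fails at once if the long template is dropped onto the jig (faster than 0.6 m/s over the pins) (horizontal distance between long_template and jig below 0.06 m and z of long_template in the frame of jig below 0.08 m and linear speed of long_template above 0.6 m/s).
It also fails if it takes over 40 s, if anything falls off the work surface, if the arm or the gripper's body presses on something with over 40 N, if the wrist force passes 120 N, or if a joint passes its speed limit or range.

## Working session

There is one attempt and no reset: what is moved stays moved. The work goes in short steps, Python scripts to look and compute and a tool call to move; the robot and the scene stay as the last step left them, time stands still between calls to the robot, and variables do not carry over. Pictures are saved under pics/ and viewed, and the job is handed in when it is done.

Besides the shell and the picture viewer there is one more tool, called after "Call:" by a JSON object that holds its "name" and its "arguments", one argument or row to a line. play_rows: Moves the arm, as the interface text tells. Its arguments: {"type":"object","properties":{"series":{"type":"array"},"squeeze":{"type":"number"}},"required":["series"]}

```bash
mkdir -p pics; python3 - <<'E'
from cell import robot
import cv2,pickle,numpy as np
for n in("scene","top"):
    s=robot.snapshot(n);pickle.dump(s,open(n+".pkl","wb"));cv2.imwrite(f"pics/{n}0.png",s["image"]);print(n,s["fx"],s["cx"],s["cy"],np.round(s["pose"],3).tolist())
st=robot.get_state();print(st["time_s"],st["tcp_pos"],st["orientation"],st["gripper_width"])
E
```

```text
scene 421.18698940134044 278.8237743095185 206.4886098961507 [[-0.849, 0.449, -0.278, 0.83], [0.528, 0.714, -0.46, 0.446], [-0.008, -0.537, -0.843, 0.851], [0.0, 0.0, 0.0, 1.0]]
top 392.2925574977431 280.3071781032871 210.40889842599734 [[0.026, -0.996, 0.08, 0.487], [-1.0, -0.027, -0.001, -0.001], [0.003, -0.08, -0.997, 0.916], [0.0, 0.0, 0.0, 1.0]]
0.1 [ 0.17820041 -0.6245573   0.21844719] [ 9.90367586e-01  1.38460437e-01  1.95297225e-05 -8.67269957e-04] 0.09416257022584121
```

View pics/scene0.png

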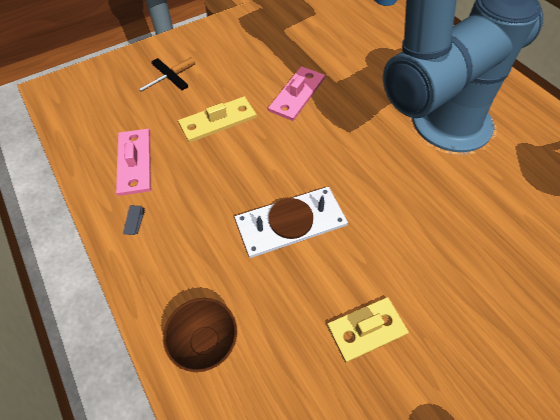

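View pics/top0.png

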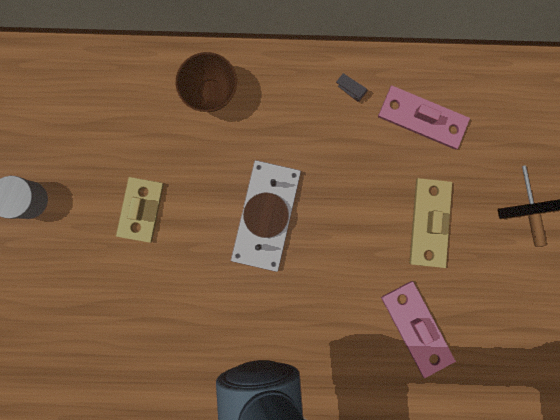

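Both views show five candidates. Top view pixels:
- Long yellow plate (432,223), holes far apart: the target.
- Short yellow plate (140,210), holes close together: not wanted.
- Pink look-alikes (424,117) and (418,330): leave alone.
- Jig (266,216), with pins near (273,183) and (258,247).

Next I measure them and crop in on the choice.

```bash
cat > h.py <<'E'
import numpy as np,cv2,pickle
def ray(s,uv,z):
    uv=np.atleast_2d(np.asarray(uv,float));d=np.c_[(uv[:,0]-s["cx"])/s["fx"],(uv[:,1]-s["cy"])/s["fy"],np.ones(len(uv))]@s["pose"][:3,:3].T
    o=s["pose"][:3,3];return (o+d*((z-o[2])/d[:,2])[:,None])[:,:2]
def cloud(s):
    h,w=s["range_z"].shape;u,v=np.meshgrid(np.arange(w),np.arange(h));Z=s["range_z"]
    return np.stack([(u-s["cx"])/s["fx"]*Z,(v-s["cy"])/s["fy"]*Z,Z],-1)@s["pose"][:3,:3].T+s["pose"][:3,3]
def big(m,k=0):
    n,l,st,c=cv2.connectedComponentsWithStats(m.astype(np.uint8));return [(l==i) for i in np.argsort(-st[1:,4])+1][:6]
def rect(p):
    r=cv2.minAreaRect(p.astype(np.float32));b=cv2.boxPoints(r);e=[b[1]-b[0],b[2]-b[1]];e=max(e,key=np.linalg.norm)
    return np.round(r[0],4),np.round(r[1],4),round(np.degrees(np.arctan2(e[1],e[0]))%180,1)
E
python3 - <<'E'
from h import *
for n in("top","scene"):
    s=pickle.load(open(n+".pkl","rb"));im=s["image"];hsv=cv2.cvtColor(im,cv2.COLOR_BGR2HSV);P=cloud(s)
    H,S,V=[hsv[...,i].astype(int) for i in range(3)]
    pts=[(432,195),(248,222)] if n=="top" else [(195,130),(255,240)]
    print(n,[hsv[p[1],p[0]].tolist() for p in pts])
    y=(H>=20)&(H<=32)&(S>80)&(V>80)
    for m in big(y)[:3]:
        if m.sum()<300: continue
        z=P[...,2];pl=m&(abs(z-.012)<.007);ba=m&(abs(z-.048)<.008)
        v,u=np.nonzero(pl);w=ray(s,np.c_[u,v],.012);print(' plate',m.sum(),(u.mean(),v.mean()),rect(w),'z',np.median(z[pl]))
        if ba.sum()>10:
            v,u=np.nonzero(ba);print('  bar',ba.sum(),rect(ray(s,np.c_[u,v],.048)),np.median(z[ba]))
        f=cv2.morphologyEx(m.astype(np.uint8),cv2.MORPH_CLOSE,np.ones((3,3)))
        cs,hi=cv2.findContours(f,cv2.RETR_CCOMP,cv2.CHAIN_APPROX_NONE)
        for c,h in zip(cs,hi[0]):
            if h[3]>=0 and cv2.contourArea(c)>20:
                c=c[:,0];print('  hole px',c.mean(0),ray(s,c,.012).mean(0).round(4),rect(ray(s,c,.012))[1])
    w_=(S<60)&(V>110)&(P[...,2]>.008)&(P[...,2]<.022)
    m=big(w_)[0];v,u=np.nonzero(m);print(' jig',m.sum(),(u.mean(),v.mean()),rect(ray(s,np.c_[u,v],.015)),np.median(P[m][:,2]))
    c=np.c_[u,v].mean(0)
    X=P[m][:,:2].mean(0);near=np.linalg.norm(P[...,:2]-X,axis=-1)<.13
    d=near&(P[...,2]>.02)&(P[...,2]<.031)
    mm=big(d)[0];v,u=np.nonzero(mm);(cc,r)=cv2.minEnclosingCircle(ray(s,np.c_[u,v],.025).astype(np.float32));print(' disc',np.round(cc,4),r)
    t=near&(P[...,2]>.035)
    for k in big(t)[:3]:
        if k.sum()>3:print(' pin',k.sum(),np.argwhere(k)[:,::-1].mean(0),P[k].mean(0).round(4),P[k].max(0).round(3))
s=pickle.load(open("top.pkl","rb"))["image"]
a=cv2.resize(s[165:280,395:470],None,fx=5,fy=5);b=cv2.resize(s[155:275,225:305],None,fx=4.79,fy=4.79)[:575]
cv2.imwrite("pics/crop1.png",np.hstack([a,b]))
E
```

```text
top [[18, 113, 113], [8, 148, 67]]
 plate 2854 (np.float64(430.0942201108472), np.float64(222.9144893111639)) (array([ 0.5412, -0.3496]), array([0.0825, 0.1996]), np.float32(175.3)) z 0.01173195426225826
  bar 230 (array([ 0.5402, -0.3485]), array([0.0244, 0.0491]), np.float32(179.6)) 0.047653718165954484
  hole px [427.89655172 254.65517241] [ 0.4666 -0.3428] [0.0239 0.023 ]
  hole px [433.13793103 190.31034483] [ 0.6157 -0.3555] [0.0244 0.0235]
 plate 1757 (np.float64(139.2949967511371), np.float64(209.56140350877192)) (array([0.5535, 0.3239]), array([0.0808, 0.1397]), np.float32(171.2)) z 0.01148405976335587
  bar 189 (array([0.5534, 0.3237]), array([0.0208, 0.0495]), np.float32(170.7)) 0.04726879779774584
  hole px [135.5 227. ] [0.5122 0.3303] [0.023  0.0256]
  hole px [140.4375 209.    ] [0.5541 0.3212] [0.0172 0.0519]
  hole px [143.         191.53333333] [0.5948 0.3175] [0.0259 0.0232]
 jig 1608 (np.float64(257.9092039800995), np.float64(248.12313432835822)) (array([0.4899, 0.0433]), array([0.1089, 0.1213]), np.float32(168.5)) 0.014609583280284333
 disc [0.5478 0.0314] 0.0519
[... 603 characters left out ...]
025110783)) (array([ 0.5447, -0.3454]), array([0.0852, 0.1992]), np.float32(175.4)) z 0.00996466684292635
  bar 128 (array([ 0.5455, -0.3431]), array([0.0278, 0.049 ]), np.float32(173.6)) 0.04535221402054079
  hole px [191.5        127.55555556] [ 0.6196 -0.3494] [0.0181 0.0193]
  hole px [242. 109.] [ 0.4711 -0.3373] [0.0154 0.0171]
 jig 2655 (np.float64(288.3713747645951), np.float64(222.40489642184556)) (array([0.5514, 0.0358]), array([0.113 , 0.2388]), np.float32(168.5)) 0.013216503136685986
 disc [0.5505 0.0344] 0.05298641324043274
 pin 57 [258.87719298 221.50877193] [0.6247 0.0204 0.0512] [0.63  0.026 0.069]
 pin 53 [320.98113208 200.9245283 ] [0.4788 0.0496 0.053 ] [0.484 0.054 0.071]
```

View pics/crop1.png

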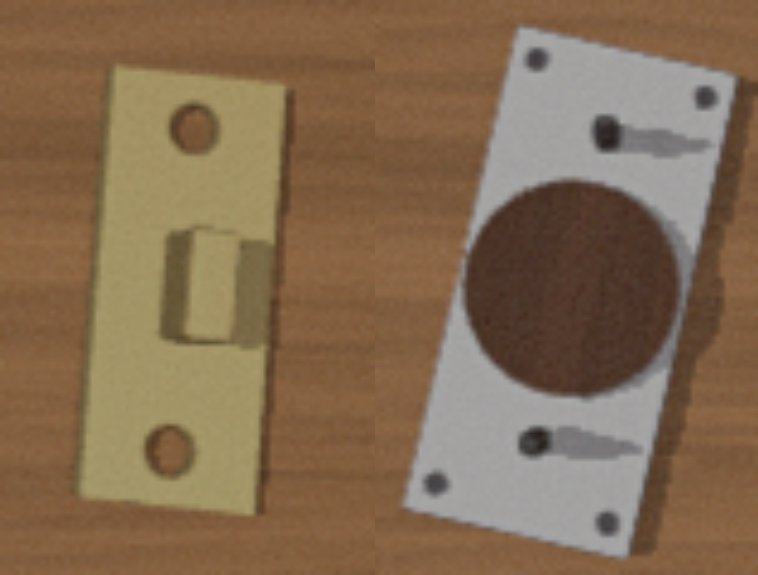

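The crop shows the 200 mm yellow plate (left half, holes at crop (193,128) and (168,450)) with its bar, and the jig (right half, pins at crop (605,132) and (535,442)). The measured hole spacing is about 150 mm, so the choice holds.

| | Centre | Length angle |
|---|---|---|
| Long template | (0.543, -0.347) | -4.8° |
| Jig | (0.549, 0.033) | -11.5° |

The cameras differ by about 4 mm in absolute position, but agree within 1–2 mm on the template-to-jig offset of about (0.006, 0.380).

Call:
{"name": "play_rows", "arguments": {
  "series": [
    [0.2,0.15,0,0,0,-0.08,1],
    [0.4,0.3,0,0,0,-0.15,1],
    [0.6,0.45,0,0,0,-0.23,1],
    [0.8,0.6,0,0,0,-0.23,1],
    [1,0.75,0,0,0,-0.23,1],
    [1,0.75,0,0,0,-0.23,1],
    [1,0.75,0,0,0,-0.23,1]
  ]
}}

```text
time_s: 0.98
tcp_pos: [0.4279, -0.437, 0.2181]
orientation: [0.999, -0.042, -0.0, -0.001]
wrist_force: [-0.5, -0.9, 0.0]
gripper_width: 0.0943
```

Call:
{"name": "play_rows", "arguments": {
  "series": [
    [0.23,0.18,0,0,0,0,1],
    [0.46,0.362,-0.1,0,0,0,1],
    [0.46,0.362,-0.3,0,0,0,1],
    [0.46,0.362,-0.47,0,0,0,1],
    [0.46,0.362,-0.47,0,0,0,1]
  ]
}}

```text
time_s: 1.6
tcp_pos: [0.5397, -0.3457, 0.0962]
orientation: [0.999, -0.042, -0.004, -0.004]
wrist_force: [-0.3, -0.3, -0.4]
gripper_width: 0.0939
```

```bash
python3 - <<'E'
from cell import robot
import cv2,numpy as np
a=robot.snapshot("top")["image"][130:310,360:500];b=robot.snapshot("scene")["image"][50:180,140:320]
cv2.imwrite("pics/pre.png",np.hstack([cv2.resize(a,(350,450)),cv2.resize(b,(450,450*130//180)).copy() if 0 else cv2.copyMakeBorder(cv2.resize(b,(450,325)),0,125,0,0,0)]))
E
```

```text
(no output)
```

View pics/pre.png

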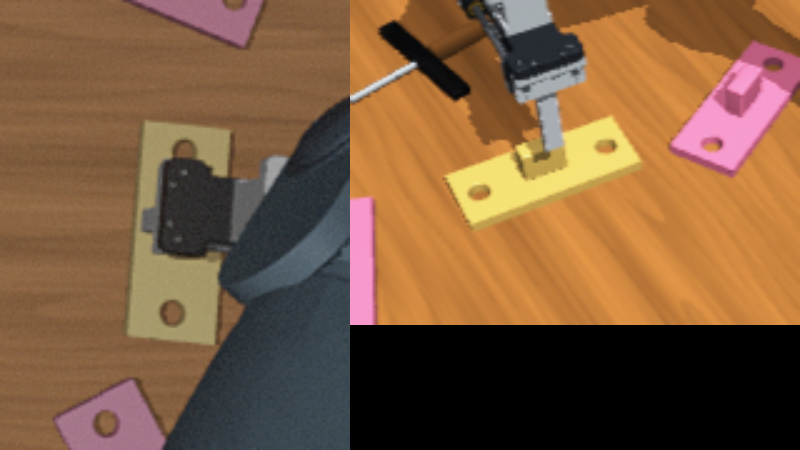

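The open hand is over the bar: top crop, fingers either side of the plate's middle at about (185,210). In the scene crop the near finger is beside the bar at (545,140). I lower and close.

Call:
{"name": "play_rows", "arguments": {
  "series": [
    [0.01,0,-0.1,0,0,0,1],
    [0.01,0,-0.2,0,0,0,1],
    [0.01,0,-0.255,0,0,0,1],
    [0.01,0,-0.255,0,0,0,1],
    [0.01,0,-0.255,0,0,0,0],
    [0.01,0,-0.255,0,0,0,-1],
    [0.01,0,-0.255,0,0,0,-1],
    [0.01,0,-0.255,0,0,0,-1],
    [0.01,0,-0.255,0,0,0,-1],
    [0.01,0,-0.255,0,0,0,-1]
  ],
  "squeeze": 35
}}

```text
time_s: 2.95
tcp_pos: [0.5451, -0.3483, 0.038]
orientation: [0.999, -0.043, 0.0, -0.001]
wrist_force: [-0.6, -0.3, 0.4]
gripper_width: 0.0373
```

Call:
{"name": "play_rows", "arguments": {
  "series": [
    [0,0,-0.024,0,0,0,-0.1],
    [0,0,-0.024,0,0,0,-0.1],
    [0,0,-0.024,0,0,0,-1],
    [0,0,-0.024,0,0,0,-1],
    [0,0,-0.024,0,0,0,-1],
    [0,0,-0.024,0,0,0,-1],
    [0,0,-0.024,0,0,0,-1]
  ],
  "squeeze": 35
}}

```text
time_s: 3.82
tcp_pos: [0.5452, -0.3484, 0.0321]
orientation: [0.999, -0.043, 0.0, -0.0]
wrist_force: [0.2, -0.3, 0.3]
gripper_width: 0.0218
```

Gripped at 22 mm, the bar's width. I lift straight up.

Call:
{"name": "play_rows", "arguments": {
  "series": [
    [0,0,0.06,0,0,0,-1],
    [0,0,0.16,0,0,0,-1],
    [0,0,0.3,0,0,0,-1],
    [0,0,0.44,0,0,0,-1],
    [0,0,0.48,0,0,0,-1],
    [0,0,0.48,0,0,0,-1],
    [0,0,0.48,0,0,0,-1]
  ]
}}

```text
time_s: 4.7
tcp_pos: [0.5443, -0.3476, 0.1501]
orientation: [0.999, -0.043, -0.001, -0.001]
wrist_force: [-0.2, 0.3, -2.1]
gripper_width: 0.0216
```

```bash
python3 - <<'E'
from cell import robot
import cv2,numpy as np
a=robot.snapshot("top")["image"];b=robot.snapshot("scene")["image"]
cv2.imwrite("pics/lift.png",np.hstack([a[80:380,330:530],b[20:320,100:400]]))
s=robot.get_state();print(s["tcp_pos"],s["gripper_width"],s["wrist_force"],s["torque"])
E
```

```text
[ 0.5443771  -0.34770588  0.15015305] 0.021612853051870853 [-0.23916314 -0.80245369 -1.37573993] [ 0.06338263 -0.04996351  0.01501387]
```

View pics/lift.png

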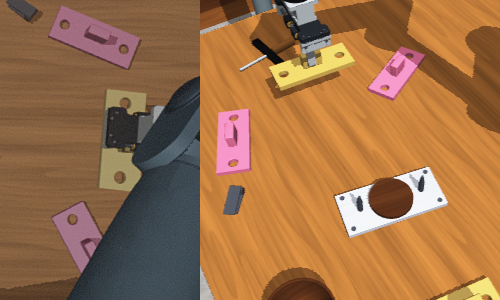

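The template is held level, with its underside near z = 0.118. I carry it over to the jig.

Call:
{"name": "play_rows", "arguments": {
  "series": [
    [0,0.08,0,0,0,-0.01,-1],
    [0,0.22,0,0,0,-0.02,-1],
    [0,0.38,0,0,0,-0.03,-1],
    [0.01,0.54,0,0,0,-0.05,-1],
    [0.01,0.7,0,0,0,-0.06,-1],
    [0.02,0.82,0,0,0,-0.073,-1],
    [0.02,0.9,0,0,0,-0.073,-1],
    [0.02,0.94,0,0,0,-0.073,-1],
    [0.02,0.94,0,0,0,-0.073,-1],
    [0.02,0.94,0,0,0,-0.073,-1]
  ]
}}

```text
time_s: 6.05
tcp_pos: [0.5494, -0.1135, 0.1502]
orientation: [0.995, -0.1, -0.001, -0.001]
wrist_force: [-0.4, -0.6, -2.4]
gripper_width: 0.0212
```

Call:
{"name": "play_rows", "arguments": {
  "series": [
    [0,0.08,0,0,0,0,-1],
    [0,0.2,0,0,0,0,-1],
    [0,0.34,0,0,0,0,-1],
    [0,0.47,0,0,0,0,-1],
    [0,0.55,0,0,0,0,-1],
    [0.004,0.582,0,0,0,0,-1],
    [0.004,0.582,0,0,0,0,-1],
    [0.004,0.582,0,0,0,0,-1],
    [0.004,0.582,0,0,0,0,-1]
  ]
}}

```text
time_s: 7.18
tcp_pos: [0.5505, 0.0312, 0.1501]
orientation: [0.995, -0.101, -0.001, -0.001]
wrist_force: [1.3, -0.3, -1.3]
gripper_width: 0.0219
```

```bash
python3 - <<'E'
from cell import robot
from h import *
for n in("top","scene"):
    s=robot.snapshot(n);pickle.dump(s,open(n+"2.pkl","wb"))
t,c=[pickle.load(open(n+"2.pkl","rb"))["image"] for n in("top","scene")]
cv2.imwrite("pics/above.png",np.vstack([np.hstack([cv2.resize(t[120:320,180:380],(390,390)),cv2.resize(c[100:300,200:400],(390,390))])]))
s=robot.get_state();print(s["tcp_pos"],s["orientation"],s["gripper_width"],s["torque"])
s=pickle.load(open("scene2.pkl","rb"));im=s["image"];hsv=cv2.cvtColor(im,cv2.COLOR_BGR2HSV);P=cloud(s)
H,S,V=[hsv[...,i].astype(int) for i in range(3)]
for m in big((H>=20)&(H<=32)&(S>80)&(V>80))[:4]:
    if m.sum()<300: continue
    v,u=np.nonzero(m);print(m.sum(),u.mean(),v.mean(),np.median(P[m][:,2]))
    zt=float(np.median(P[m&(P[...,2]>.06)][:,2])) if (m&(P[...,2]>.06)).sum()>50 else None
    if zt:
        k=m&(abs(P[...,2]-zt)<.006);v,u=np.nonzero(k);print(' rect',zt,rect(ray(s,np.c_[u,v],.130)))
        Q=P[k];A=np.c_[Q[:,:2],np.ones(len(Q))];print(' slope',np.linalg.lstsq(A,Q[:,2],rcond=None)[0])
        cs,hi=cv2.findContours(m.astype(np.uint8),cv2.RETR_CCOMP,cv2.CHAIN_APPROX_NONE)
        for c,h in zip(cs,hi[0]):
            if h[3]>=0 and cv2.contourArea(c)>15: c=c[:,0];print(' hole',c.mean(0),ray(s,c,.130).mean(0))
E
```

```text
[0.55048447 0.03142245 0.15016822] [ 9.94927942e-01 -1.00579338e-01 -7.22320684e-04 -1.29036673e-03] 0.02175913548648411 [ 0.0056405  -0.0159154  -0.02157388]
2716 367.29160530191456 328.70765832106036 0.010757545537160795
2356 286.05899830220716 196.24872665534804 0.12816743066554653
 rect 0.12818114793674407 (array([0.55 , 0.035]), array([0.084 , 0.1999]), np.float32(168.6))
 slope [-0.00231752 -0.00409725  0.12954806]
 hole [257.74074074 202.03703704] [0.62347259 0.02131554]
```

View pics/above.png

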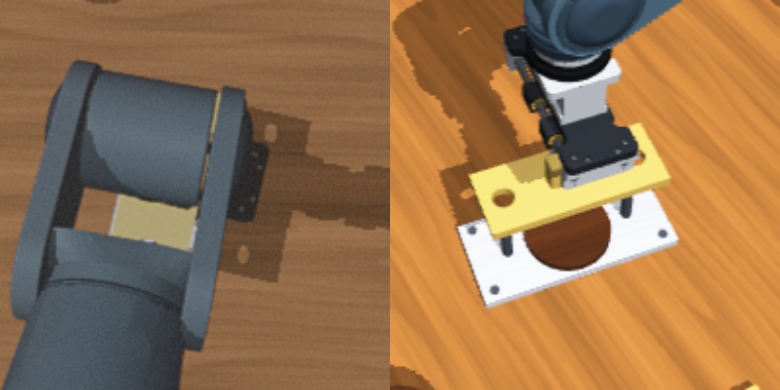

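Over the jig and level. In the scene view the template centre is (0.550, 0.035) at 168.6°, and the jig is (0.551, 0.035) at 168.5°, so they are aligned to 1–2 mm. The left hole in the crop, (503,197), lies above the pin at (505,245). I lower until the pin tips enter, watching the force.

Call:
{"name": "play_rows", "arguments": {
  "series": [
    [0.002,0.002,-0.04,0,0,0,-1],
    [0.002,0.002,-0.09,0,0,0,-1],
    [0.002,0.002,-0.14,0,0,0,-1],
    [0.002,0.002,-0.19,0,0,0,-1],
    [0.002,0.002,-0.23,0,0,0,-1],
    [0.002,0.002,-0.255,0,0,0,-1],
    [0.002,0.002,-0.255,0,0,0,-1],
    [0.002,0.002,-0.255,0,0,0,-1]
  ]
}}

```text
time_s: 8.28
tcp_pos: [0.5514, 0.0319, 0.0869]
orientation: [0.995, -0.101, -0.0, -0.001]
wrist_force: [-0.1, -0.1, -1.4]
gripper_width: 0.0219
```

```bash
python3 - <<'E'
from cell import robot
import cv2,numpy as np
c=robot.snapshot("scene")["image"]
cv2.imwrite("pics/low.png",cv2.resize(c[150:290,210:370],(800,700))[:600])
s=robot.get_state();print(s["tcp_pos"],s["wrist_force"],s["torque"])
E
```

```text
[0.5514398  0.03187794 0.08698854] [ 0.74311222 -0.46495794 -1.59703232] [ 0.01474038  0.03587084 -0.00220908]
```

View pics/low.png

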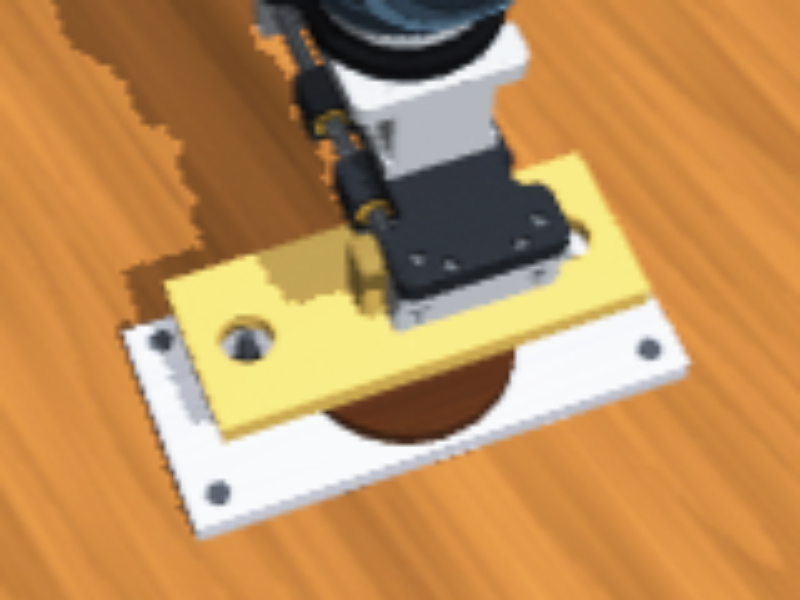

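The pin tip (crop (247,335)) stands central in the hole (246,340), with no side force. I carry on down slowly.

Call:
{"name": "play_rows", "arguments": {
  "series": [
    [0,0,-0.02,0,0,0,-1],
    [0,0,-0.04,0,0,0,-1],
    [0,0,-0.06,0,0,0,-1],
    [0,0,-0.08,0,0,0,-1],
    [0,0,-0.1,0,0,0,-1],
    [0,0,-0.11,0,0,0,-1],
    [0,0,-0.11,0,0,0,-1],
    [0,0,-0.11,0,0,0,-1]
  ]
}}

```text
time_s: 9.32
tcp_pos: [0.5516, 0.0318, 0.0597]
orientation: [0.995, -0.101, 0.0, -0.001]
wrist_force: [0.1, -0.4, -2.7]
gripper_width: 0.0216
```

Call:
{"name": "play_rows", "arguments": {
  "series": [
    [0,0,-0.005,0,0,0,-1],
    [0,0,-0.01,0,0,0,-1],
    [0,0,-0.01,0,0,0,-1],
    [0,0,-0.01,0,0,0,-1]
  ]
}}

```text
time_s: 9.82
tcp_pos: [0.5516, 0.0318, 0.0572]
orientation: [0.995, -0.101, 0.0, -0.001]
wrist_force: [-0.1, -0.3, -1.4]
gripper_width: 0.0216
```

Call:
{"name": "play_rows", "arguments": {
  "series": [
    [0,0,-0.004,0,0,0,-1],
    [0,0,-0.004,0,0,0,-1],
    [0,0,-0.004,0,0,0,-1]
  ]
}}

```text
time_s: 10.2
tcp_pos: [0.5519, 0.0319, 0.0571]
orientation: [0.995, -0.101, 0.0, -0.001]
wrist_force: [-2.8, 0.0, 4.7]
gripper_width: 0.0217
```

```bash
python3 - <<'E'
from cell import robot
import cv2,numpy as np
c=robot.snapshot("scene")["image"]
cv2.imwrite("pics/seat.png",cv2.resize(c[150:270,210:370],(800,600)))
s=robot.get_state();print(s["tcp_pos"],s["wrist_force"],s["torque"])
E
```

```text
[0.55184281 0.03188106 0.05710181] [-2.4680423   1.26021234  5.86056229] [-0.06113325  0.51833668 -0.08442015]
```

View pics/seat.png

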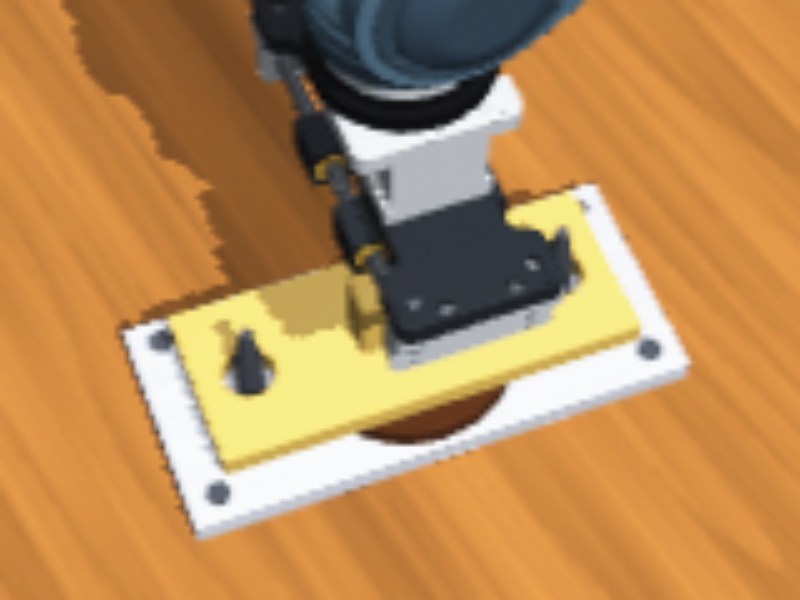

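Seated: a pin stands through each hole (crop (248,365) and (565,265)), and an upward force of about 6 N shows contact. I open and then retreat upwards.

Call:
{"name": "play_rows", "arguments": {
  "series": [
    [0,0,0,0,0,0,-0.2],
    [0,0,0,0,0,0,0.2],
    [0,0,0,0,0,0,0.5],
    [0,0,0,0,0,0,0.6],
    [0,0,0,0,0,0,0.6],
    [0,0,0,0,0,0,0.6],
    [0,0,0,0,0,0,0.6]
  ]
}}

```text
time_s: 11.12
tcp_pos: [0.5519, 0.0319, 0.0571]
orientation: [0.995, -0.101, 0.0, -0.001]
wrist_force: [-0.1, 1.1, -0.2]
gripper_width: 0.0753
```

Call:
{"name": "play_rows", "arguments": {
  "series": [
    [0,0,0.06,0,0,0,0.6],
    [0,0,0.18,0,0,0,0.6],
    [0,0,0.34,0,0,0,0.6],
    [0,0,0.5,0,0,0,0.6],
    [0,0,0.6,0,0,0,0.6],
    [-0.1,-0.3,0.7,0,0,0,0.6],
    [-0.2,-0.5,0.7,0,0,0,0.6],
    [-0.3,-0.7,0.7,0,0,0,0.6],
    [-0.4,-0.9,0.7,0,0,0,0.6],
    [-0.4,-0.9,0.7,0,0,0,0.6],
    [-0.4,-0.9,0.7,0,0,0,0.6]
  ]
}}

```text
time_s: 12.5
tcp_pos: [0.4521, -0.193, 0.2329]
orientation: [0.995, -0.101, 0.001, -0.001]
wrist_force: [-0.6, 0.4, -0.5]
gripper_width: 0.0753
```

```bash
python3 - <<'E'
from cell import robot
from h import *
for n in("top","scene"):
    s=robot.snapshot(n);cv2.imwrite(f"pics/end_{n}.png",s["image"])
    hsv=cv2.cvtColor(s["image"],cv2.COLOR_BGR2HSV);P=cloud(s);H,S,V=[hsv[...,i].astype(int) for i in range(3)]
    for m in big((H>=20)&(H<=32)&(S>80)&(V>80))[:3]:
        if m.sum()<300: continue
        z=float(np.median(P[m][:,2]));k=m&(abs(P[...,2]-z)<.006);zt=.037 if z>.025 else .012
        v,u=np.nonzero(k);print(n,m.sum(),'z',z,rect(ray(s,np.c_[u,v],zt)))
        Q=P[k];print(np.linalg.lstsq(np.c_[Q[:,:2],np.ones(len(Q))],Q[:,2],rcond=None)[0])
E
```

```text
top 2798 z 0.03675269921112079 (array([0.5485, 0.0314]), array([0.0798, 0.1982]), np.float32(168.5))
[-0.00022988 -0.00170531  0.03677635]
top 1767 z 0.011624850897716699 (array([0.5535, 0.3234]), array([0.0819, 0.1396]), np.float32(171.2))
[-0.00115403  0.00205975  0.01140016]
scene 2695 z 0.010720746624610422 (array([0.5562, 0.3262]), array([0.0805, 0.14  ]), np.float32(171.4))
[ 0.00176987 -0.00152407  0.00993247]
scene 2678 z 0.0353903593742112 (array([0.5515, 0.035 ]), array([0.0836, 0.1987]), np.float32(168.4))
[ 0.00070401 -0.00839991  0.03504996]
```

View pics/end_scene.png

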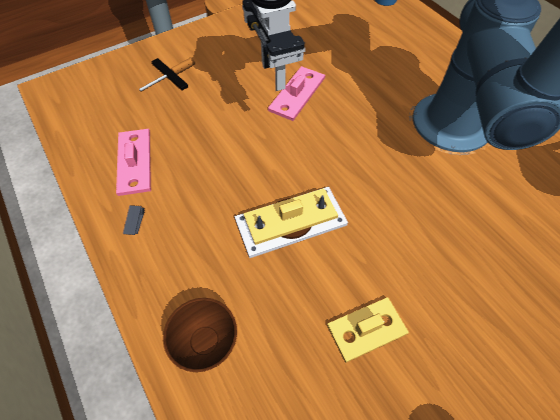

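The template lies flat on the jig at (290,215), with pins through both holes at (260,222) and (321,203). The short template is unmoved at (367,329), and the arm is clear at z = 0.23. I hand in.

```bash
python3 -c "
from cell import robot
print(robot.hand_in())"
```

```text
the job is handed in; nothing more can be done
None
```

I picked up the long boxwood template by its grip bar, carried it level to the jig, lowered it onto the blank with a pin through each hole, and let go. The job was handed in at about 12.6 s; the hand-in reports no verdict.

My last checks, made before handing in:
- **Seat:** the template's top is at z ≈ 0.036–0.037 m, which puts its underside at about 24–25 mm against the blank's 25 mm.
- **Alignment:** its centre is within about 1 mm of the jig's in each camera. Its length lies at 168.4–168.5°, and the line of pins is at 168.5°. Its tilt is under 0.5°.
- **Surroundings:** the short template is within 1 mm of where it started, and the arm ended clear of everything.

No check failed. The two cameras disagreed by 3–4 mm on absolute positions throughout, so I relied on the template-to-jig offset, on which they agree to 1–2 mm.

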